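# Gauge the depth of a blind bore and bring back the reading

## Task

Take the depth gauge out of the blue rest, lower its rod into the bore of the finned housing clamped in the fixture until it truly bottoms out with the brass stop flat on the face, and keep it lightly but firmly pressed there for two seconds without forcing it. Then lift it out and hang it back in the rest by its stop, gently and upright, so that the stop still shows the depth you felt, and let go. Leave the other things on the bench alone.

Things in the scene. Friction and masses are not known exactly. Their poses are not given: they have to be found in the camera images.
- housing: The part to gauge, fixed: a black finned aluminium case 84 x 56 mm with a bright 44 x 44 mm machined top, clamped on a steel fixture plate 150 x 120 x 15 mm. Origin: under the plate's centre, on the bench; x along the plate's 150 mm side. Clamps stay below 36 mm, fins end at 75 mm; the machined top face is at 83 mm.
- bore_mouth (a point): Centre of the blind bore's mouth in the machined top face, 83 mm above the bench; z up along the bore. Bore 10.5 mm wide, straight, flat rigid bottom (bore_floor in the rules) 28 to 42 mm below the face; the depth differs from part to part and can only be felt. Four small dark 4 mm screw holes near the corners are not the bore.
- gauge_stop: The gauge's sliding stop: a brass disc 34 mm wide, 8 mm thick, tight on the rod. Origin: centre of its underside, z up along the rod. It slides on the rod only when pushed with about 4 N (grows a little with speed, 10 N per m/s) and stays where left. At the start it lies on top of the rest and 14 to 22 mm of rod shows below it. 40 to 63 g.
- gauge_rod: The gauge's steel rod, 8 mm wide and 80 mm long, with the black round handle on top; about 100 g. Origin: centre of the rod's foot, z up along the rod. The foot tapers to 5 mm over its last 3 mm. The rod can be pushed down through the stop until 64 mm of it shows below the stop.
- rod_tip (a point): Centre of the rod's foot (same point as gauge_rod). A proper feel is 5 to 15 N on the bottom of the bore, beyond the drag of the stop; 25 N would mark it.
- grip (a point): Point to grip: middle of the black handle, 102 mm above the rod's foot. Handle 22 mm wide, 45 mm tall, from 80 to 125 mm above the foot, round: any yaw will do, grasp from above.
- rest: Blue steel rest for the gauge, fixed: a bridge with a top plate 90 x 80 x 8 mm on two side walls (open below, so the rod hangs free), feet 134 mm apart outside along its y. Origin: under its centre, on the bench. Top at 75 mm.
- rest_hole (a point): Centre of the rest's through hole, on top of the plate, 75 mm above the bench; z up. Hole 14 mm wide. The gauge hangs in it by the stop, whose underside lies on the plate.
- spare_housing: Bystander, loose: another finned case 84 x 72 x 68 mm, standing on the bench. Origin: centre of its underside. Leave alone.
- insert_bin: Bystander, loose: small blue open bin 100 x 140 x 45 mm with brass inserts. Origin: centre of its underside. Leave alone.
- screwdriver: Bystander, loose: a screwdriver with a red handle, lying on the bench. Leave alone.

How it is judged:
On the way:
1. the rod stands on the bottom of the bore with the stop flat on the face, pressed on with 2 to 20 N for a full second (contact force between gauge_rod and bore_floor between 2 and 20 N and horizontal distance between gauge_stop and bore_mouth below 0.004 m and horizontal distance between rod_tip and bore_mouth below 0.003 m and z of gauge_stop in the frame of bore_mouth below 0.0015 m), for 1 s.
At the end, for the whole second after the job is handed in: The gauge hangs upright (within 0.08 rad) in the rest's hole, released and at rest, stop within 6 mm of the hole's centre and flat on the plate (2 mm); the rod showing below the stop equals the true bore depth within 2 mm (horizontal distance between gauge_stop and rest_hole below 0.006 m and z of gauge_stop in the frame of rest_hole between -0.002 and 0.002 m and angle between gauge_rod's own z axis and vertical below 0.08 rad and z of rod_tip in the frame of bore_floor between -0.01 and -0.006 m and linear speed of gauge_rod below 0.01 m/s); the robot touches nothing.
It fails at once if the rod is forced on the bottom of the bore with more than 25 N (contact force between gauge_rod and bore_floor above 25 N).
It fails at once if the spare housing, the bin of inserts or the screwdriver is moved by more than 15 mm (distance of any of spare_housing, insert_bin, screwdriver from where it was at the start of the episode above 0.015 m).
It also fails if it takes over 72 s, if anything falls off the work surface, if the arm or the gripper's body presses on something with over 40 N, if the wrist force passes 120 N, or if a joint passes its speed limit or range.

## Robot

A 6-joint arm with a two-finger parallel gripper is mounted at the origin on the work surface. World frame = base frame: x ahead of the robot, y to its left, z up, the work surface at z = 0. Lengths are in m, angles in rad, forces in N, time in s.
With the tool pointing down it reaches from about 0.35 to 0.85 m from the base axis. Payload 8.1 kg.
Tool frame: the origin (TCP) lies midway between the tips of the shut fingers; the grasp point (between the pads) lies 19 mm behind it; z points along the fingers, y is the line along which they close (so a half turn about z gives the same grasp; the last joint's range is limited). The gripper opens to 93 mm and grips with 3 to 60 N. Pads are 15 mm wide; open, the fingers measure 128 mm over their backs; the gripper's body (75 mm by 188 mm) begins 65 mm behind the grasp point.
Start: joints at [-1.396, 0.13, 1.488, -0, 1.523, -0.085], TCP at [0.154, -0.58, 0.219] pointing down, gripper open.
Joint ranges: [-2.96, 2.96], [-0.89, 2.26], [0.02, 2.5], [-1.34, 4.48], [0, 2.73], [-2.66, 2.66]. Speed limits (rad/s): [2.39, 2.39, 2.79, 3.14, 3.14, 3.14].

## Interface

Orientations are given as a rotation vector (axis times angle).
In Python, from plant import read_state, read_camera, camera_model, close_job gives the robot as it stands. The module is installed in compiled form; this text tells all that it offers.
- The arm moves only by the tool carry_out, never from a script. Its argument "moves" is a list of rows, each an object of numbers: "jaw": the finger opening in m, from 0 to 0.093; "dx", "dy", "dz": the shift along the tool's x, y, z in m; "yaw": the turn about the tool's z in rad. In form: [{"jaw": .., "dx": .., "dy": .., "dz": .., "yaw": ..}, ...]. A call has 1 to 8 rows; each row shifts and turns the commanded pose from where the row before left it, along the tool's axes as they then stand; what a row does not reach is not made up. A row lasts 1/8 s, in which the tool goes at most 62.5 mm and 10.7 degrees, less where a joint would pass 70% of its speed; a pose out of reach is approached as far as the arm can. A call is refused whole if a number of a shift passes 0.0625 or a number of a turn 0.188, either way. A call with a gripper value outside its range is refused whole. The fingers move at their own pace and stop on an object; "grip_force" is the grip in N (left out, the last holds). Time passes only in rows, so rows that do not move let the fingers close. It gives the time, the measured TCP pose, the force, the opening and the grip force at its end, in the units of the state.
- read_state(): the state, without advancing time (a new reading comes with each control period).
- read_camera(name): name is "side" or "top" or "wrist"; returns the picture (384x512x3 uint8, red, green, blue); there is no depth.
- camera_model(name): a dict with "camera_matrix" (3x3 intrinsics, pixels), "view" (4x4, takes a point from world to camera coordinates). Camera axes: x right, y up, looking along -z (the intrinsics and any distortion apply to the point x, -y, -z); pixel columns grow to the right and rows downward; lengths in m; the calibration is good to about 2 mm. The wrist camera is an equidistant fisheye: a pixel r from the principal point sees the ray r / f radians off the axis. A picture is of the moment at which its call begins: read the wrist's pose just before it. camera_model takes no time and is no camera call; for the wrist camera it gives the pose at the moment of the call.
- close_job(): hands the job in; it is judged then, once.
The state is a dict: "t": time; "q": joint angles; "dq": joint speeds; "joint_torque": joint torques, N m; "tool_pos": TCP position; "orientation": TCP orientation; "force": force on the tool from outside, world axes, zero at the start; "wrist_torque": the same for the moment, N m; "opening": finger opening in m; "gripper_force": force on a finger pad.
Only numpy, scipy, OpenCV 4.12 (cv2) and the standard library are available. Lean on these libraries where they do the work, as an engineer would, in place of code of your own. Each camera call takes 0.05 s, during which the arm holds its last target. There are 200 camera calls.

## Working session

There is one attempt and no reset: what is moved stays moved. The work goes in short steps, Python scripts to look and compute and a tool call to move; the robot and the scene stay as the last step left them, time stands still between calls to the robot, and variables do not carry over. Pictures are saved under pics/ and viewed, at most 10 in all, crops included, and the job is handed in when it is done.

Besides the shell and the picture viewer there is one more tool, called after "Request:" in YAML: its name, and indented under it one key for each argument. carry_out: Moves the arm, as the interface text tells. Its arguments: {"type":"object","properties":{"moves":{"type":"array","items":{"type":"object","properties":{"jaw":{"type":"number"},"dx":{"type":"number"},"dy":{"type":"number"},"dz":{"type":"number"},"yaw":{"type":"number"}}}},"grip_force":{"type":"number"}},"required":["moves"]}

```bash
mkdir -p pics; python3 - <<'E'
from plant import *
import cv2,numpy as np
s=read_state();print(s)
for n in ("top","side"):
    cv2.imwrite(f"pics/{n}0.png",read_camera(n)[:,:,::-1]);m=camera_model(n);print(n,m)
E
```

```text
{'t': 0.0, 'q': array([-1.39638512e+00,  1.31143306e-01,  1.48926281e+00, -5.41789374e-06,
        1.52301462e+00, -8.54441988e-02]), 'dq': array([ 0.00101985,  0.00309291,  0.0009151 , -0.00071821, -0.00168834,
        0.00168723]), 'joint_torque': array([ 1.73171866e-03, -5.59839678e+01, -4.91762280e+01,  7.66769866e-02,
        3.57622455e-02, -1.74238676e-04]), 'tool_pos': array([ 0.15405941, -0.57929567,  0.21760717]), 'orientation': array([-3.11330230e+00, -4.06796281e-01,  1.36106565e-04]), 'force': array([ 0.06372895,  0.00868738, -0.16954205]), 'wrist_torque': array([ 0.01314134,  0.01526196, -0.0082491 ]), 'gripper_force': 0.0, 'opening': 0.09301537085394197}
top {'camera_matrix': array([[440.18699991,   0.        , 248.87666411],
       [  0.        , 440.18699991, 188.81893018],
       [  0.        ,   0.        ,   1.        ]]), 'view': array([[ 0.00406753, -0.99991186, -0.01263843,  0.01407037],
       [ 0.99264039,  0.00250763,  0.12107338, -0.61246577],
       [-0.12103102, -0.01303789,  0.9925631 , -0.87052494],
       [ 0.        ,  0.        ,  0.        ,  1.        ]])}
side {'camera_matrix': array([[405.47264186,   0.        , 258.83492368],
       [  0.        , 405.47264186, 202.83590725],
       [  0.        ,   0.        ,   1.        ]]), 'view': array([[ 0.9456698 , -0.32512687,  0.00107199, -0.59796347],
       [ 0.22928379,  0.66922931,  0.70679634, -0.2204853 ],
       [-0.23051589, -0.66815017,  0.70741627, -0.77889182],
       [ 0.        ,  0.        ,  0.        ,  1.        ]])}
```

View pics/top0.png

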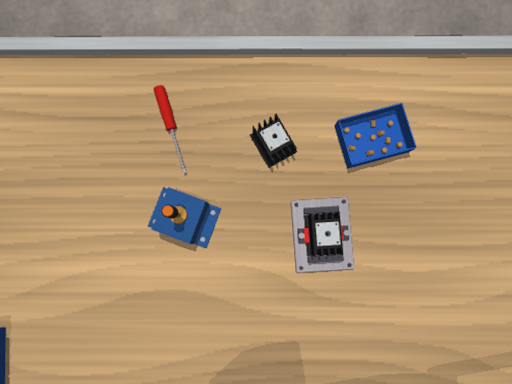

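View pics/side0.png

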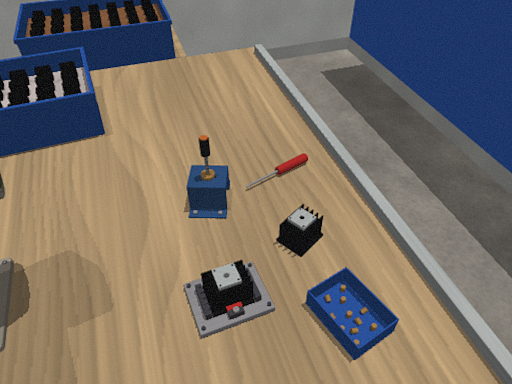

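The top view shows the bore at about (327,234), the handle's orange top at (168,211) and the stop at about (179,215). In the side view the same three are at (226,275), (204,138) and (208,174).

```bash
cat > h.py <<'E'
import numpy as np,cv2
from plant import *
from scipy.spatial.transform import Rotation as R
def ray(n,u,v,m=None):
    m=m or camera_model(n);K=m["camera_matrix"];V=m["view"]
    a=np.array([(u-K[0,2])/K[0,0],(v-K[1,2])/K[1,1]])
    if n=="wrist":
        r=np.hypot(*a);d=np.array([*(a*np.sin(r)/max(r,1e-9)),np.cos(r)])
    else: d=np.array([*a,1.])
    d=d*[1,-1,-1];return -V[:3,:3].T@V[:3,3],V[:3,:3].T@d
def atz(n,u,v,z,m=None):
    c,d=ray(n,u,v,m);return c+d*(z-c[2])/d[2]
def proj(n,p,m=None):
    m=m or camera_model(n);K=m["camera_matrix"];V=m["view"]
    q=(V[:3,:3]@p+V[:3,3])*[1,-1,-1]
    a=q[:2]/q[2]
    if n=="wrist":
        h=np.hypot(*q[:2]);a=q[:2]/max(h,1e-9)*np.arctan2(h,q[2])
    return K[0,0]*a+K[:2,2]
def tool(p,s=None):
    s=s or read_state();return R.from_rotvec(s["orientation"]).inv().apply(np.array(p)-s["tool_pos"])
E
python3 - <<'E'
from h import *
np.set_printoptions(precision=4,suppress=True)
print("bore",atz("top",327,234,.083),atz("side",226,275,.083))
print("stop",atz("top",180,215,.083),atz("side",208,174,.083))
print("cap",atz("top",168,211,.182),atz("side",204,138,.182))
s=read_state();r=R.from_rotvec(s["orientation"]).as_matrix();print(r)
m=camera_model("wrist");print(m["camera_matrix"]);V=m["view"];c=-V[:3,:3].T@V[:3,3];print("cam in tool",r.T@(c-s["tool_pos"]),r.T@V[:3,:3].T@[0,0,-1])
# rest hole corners
for u,v in((168,189),(209,205),(190,243),(150,228)):print(atz("top",u,v,.075))
E
```

```text
bore [ 0.5194 -0.1356  0.083 ] [ 0.5213 -0.1361  0.083 ]
stop [0.5551 0.1494 0.083 ] [0.5583 0.1515 0.083 ]
cap [0.5559 0.1535 0.182 ] [0.5596 0.1567 0.182 ]
[[ 0.9665  0.2568 -0.0003]
 [ 0.2568 -0.9665  0.0016]
 [ 0.0002 -0.0016 -1.    ]]
[[297.3186   0.     261.6185]
 [  0.     297.3186 189.3579]
 [  0.       0.       1.    ]]
cam in tool [ 0.0838  0.0005 -0.1657] [-0.302   0.0002  0.9533]
[0.6071 0.1758 0.075 ]
[0.5755 0.094  0.075 ]
[0.5011 0.13   0.075 ]
[0.5299 0.2091 0.075 ]
```

Request:
carry_out:
  moves:
    - {"dz": -0.06}
    - {"dx": 0.047, "dy": -0.0335}
    - {"dx": 0.047, "dy": -0.0335}
    - {"dx": 0.047, "dy": -0.0335}
    - {"dx": 0.047, "dy": -0.0335}
    - {"dx": 0.047, "dy": -0.0335}
    - {"dx": 0.047, "dy": -0.0335}
    - {"dx": 0.047, "dy": -0.0335}

```text
invalid input at $.moves[0]: expected keys jaw, dx, dy, dz, yaw
```

Request:
carry_out:
  moves:
    - {"dx": 0.047, "dy": -0.0335}
    - {"dx": 0.047, "dy": -0.0335}
    - {"dx": 0.047, "dy": -0.0335}
    - {}
    - {}

```text
invalid input at $.moves[0]: expected keys jaw, dx, dy, dz, yaw
```

```bash
python3 - <<'E'
from h import *
s=read_state();print(s["t"],s["tool_pos"],s["orientation"],s["force"])
m=camera_model("wrist");I=read_camera("wrist")
cv2.imwrite("pics/w1.png",I[:,:,::-1]);print(proj("wrist",np.array([.52,-.136,.083]),m))
np.save("w1.npy",m,allow_pickle=True)
E
```

```text
0.1 [ 0.15405834 -0.57936092  0.21769283] [-3.11350327e+00 -4.06639329e-01  6.45433009e-05] [-0.17057644 -0.32883151  0.59903516]
[  37.09739334 -117.018965  ]
```

View pics/w1.png

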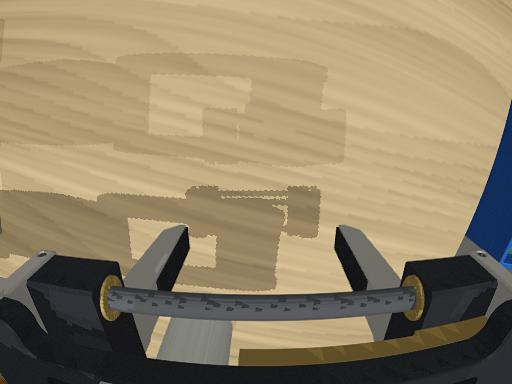

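The moves were refused because every key is required. This picture only shows the empty bench between the fingertips, around (185,230) and (340,230). I'll resend with all keys.

Request:
carry_out:
  moves:
    - {"jaw": 0.093, "dx": 0, "dy": 0, "dz": -0.06, "yaw": 0}
    - {"jaw": 0.093, "dx": 0.047, "dy": -0.0335, "dz": 0, "yaw": 0}
    - {"jaw": 0.093, "dx": 0.047, "dy": -0.0335, "dz": 0, "yaw": 0}
    - {"jaw": 0.093, "dx": 0.047, "dy": -0.0335, "dz": 0, "yaw": 0}
    - {"jaw": 0.093, "dx": 0.047, "dy": -0.0335, "dz": 0, "yaw": 0}
    - {"jaw": 0.093, "dx": 0.047, "dy": -0.0335, "dz": 0, "yaw": 0}
    - {"jaw": 0.093, "dx": 0.047, "dy": -0.0335, "dz": 0, "yaw": 0}
    - {"jaw": 0.093, "dx": 0.047, "dy": -0.0335, "dz": 0, "yaw": 0}

```text
t: 1.15
tool_pos: [0.4127, -0.267, 0.2785]
orientation: [3.115, 0.407, 0.0]
force: [1.4, -0.9, 0.1]
opening: 0.0931
gripper_force: 0.0
```

Request:
carry_out:
  moves:
    - {"jaw": 0.093, "dx": 0.047, "dy": -0.0335, "dz": 0, "yaw": 0}
    - {"jaw": 0.093, "dx": 0.047, "dy": -0.0335, "dz": 0, "yaw": 0}
    - {"jaw": 0.093, "dx": 0.047, "dy": -0.0335, "dz": 0, "yaw": 0}
    - {"jaw": 0.093, "dx": 0, "dy": 0, "dz": 0, "yaw": 0}
    - {"jaw": 0.093, "dx": 0, "dy": 0, "dz": 0, "yaw": 0}

```text
t: 1.78
tool_pos: [0.5221, -0.1353, 0.2782]
orientation: [3.115, 0.408, -0.002]
force: [-0.4, -0.1, 0.3]
opening: 0.0931
gripper_force: 0.0
```

```bash
python3 - <<'E'
from h import *
s=read_state();print(s["t"],s["tool_pos"],s["orientation"],s["force"])
m=camera_model("wrist");I=read_camera("wrist")
p=proj("wrist",np.array([.52,-.136,.083]),m);print(p)
np.save("w1.npy",m,allow_pickle=True);cv2.imwrite("pics/w1.png",I[:,:,::-1])
u,v=np.clip(p.astype(int),[80,60],[432,324]);print(u,v)
cv2.imwrite("pics/w1c.png",cv2.resize(I[v-60:v+60,u-80:u+80,::-1],None,fx=4,fy=4,interpolation=2))
E
```

```text
1.775 [ 0.52205255 -0.13534711  0.27821975] [ 3.11491715e+00  4.08404303e-01 -1.55113768e-03] [-0.43140413 -0.0533755   0.27750149]
[261.23407595 167.47919779]
261 167
```

View pics/w1c.png

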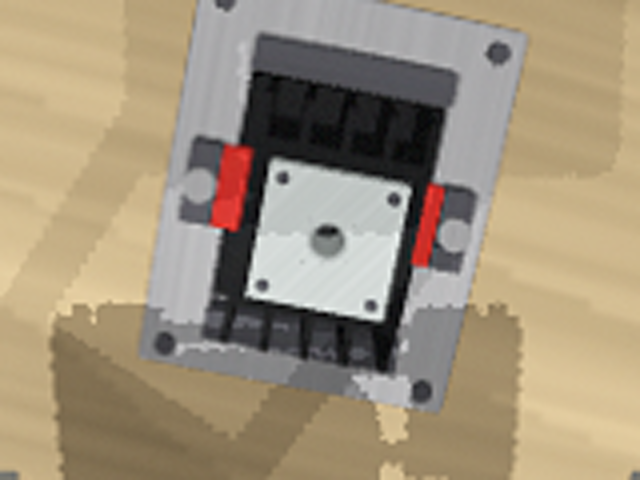

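The crop shows the bore at (328,240), which is about (262.6,166.6) in the full picture, and that is the centre of the bright square. Next I go over the gauge.

Request:
carry_out:
  moves:
    - {"jaw": 0.093, "dx": 0.0215, "dy": -0.0535, "dz": 0, "yaw": 0}
    - {"jaw": 0.093, "dx": 0.0215, "dy": -0.0535, "dz": 0, "yaw": 0}
    - {"jaw": 0.093, "dx": 0.0215, "dy": -0.0535, "dz": 0, "yaw": 0}
    - {"jaw": 0.093, "dx": 0.0215, "dy": -0.0535, "dz": 0, "yaw": 0}
    - {"jaw": 0.093, "dx": 0.0215, "dy": -0.0535, "dz": 0, "yaw": 0}
    - {"jaw": 0.093, "dx": 0, "dy": 0, "dz": 0, "yaw": 0}
    - {"jaw": 0.093, "dx": 0, "dy": 0, "dz": 0, "yaw": 0}

```text
t: 2.7
tool_pos: [0.5575, 0.1493, 0.2786]
orientation: [3.115, 0.405, -0.0]
force: [-0.7, -0.4, -0.8]
opening: 0.0931
gripper_force: 0.0
```

```bash
python3 - <<'E'
from h import *
m1=np.load("w1.npy",allow_pickle=True).item();print("bore",atz("wrist",262.6,166.6,.083,m1))
s=read_state();print(s["t"],s["tool_pos"],s["force"])
m=camera_model("wrist");I=read_camera("wrist")
np.save("w2.npy",m,allow_pickle=True);cv2.imwrite("pics/w2.png",I[:,:,::-1])
p=proj("wrist",np.array([.557,.152,.12]),m)
u,v=np.clip(p.astype(int),[80,60],[432,324]);print(u,v)
cv2.imwrite("pics/w2c.png",cv2.resize(I[v-60:v+60,u-80:u+80,::-1],None,fx=4,fy=4,interpolation=2))
E
```

```text
bore [ 0.52152783 -0.13735335  0.083     ]
2.7 [0.557506   0.14929646 0.27859485] [-0.7487235  -0.3844495  -0.80082572]
258 173
```

View pics/w2c.png

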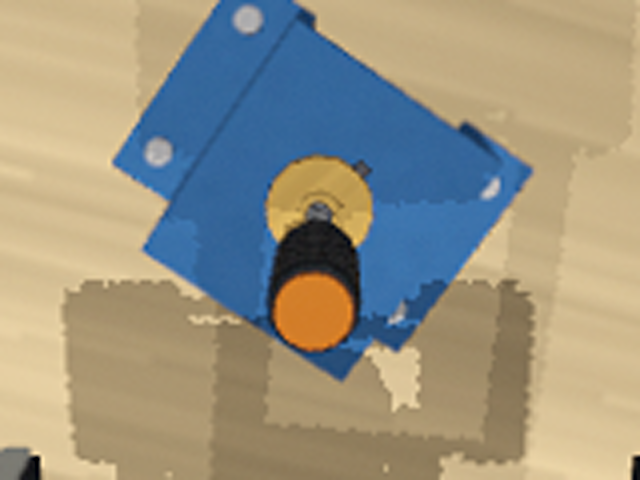

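The crop shows the brass stop centred at (320,208) and the orange cap at (314,311), with the handle standing free between the fingers.

```bash
python3 - <<'E'
from h import *
m=np.load("w2.npy",allow_pickle=True).item()
f=lambda x,y,z:atz("wrist",(x+.5)/4-.5+178,(y+.5)/4-.5+113,z,m)
print("stop",f(320,208,.083));
for z in(.178,.182,.186):print("cap",f(314,311,z))
q=f(320,208,.083);q[2]=.155;print("tool delta",tool(q))
# rest plate corners (75mm)
for c in((308,20),(532,172),(342,380),(143,248)):print(f(*c,.075))
E
```

```text
stop [0.55797178 0.15379045 0.083     ]
cap [0.55483173 0.1532435  0.178     ]
cap [0.55609153 0.15350029 0.182     ]
cap [0.55735133 0.15375707 0.186     ]
tool delta [ 0.00162956 -0.00474584  0.12367439]
[0.61304796 0.17214649 0.075     ]
[0.58513589 0.09123201 0.075     ]
[0.50143442 0.13159411 0.075     ]
[0.52893964 0.20557412 0.075     ]
```

Request:
carry_out:
  moves:
    - {"jaw": 0.093, "dx": 0.0015, "dy": -0.0045, "dz": 0.04, "yaw": 0}
    - {"jaw": 0.093, "dx": 0, "dy": 0, "dz": 0.045, "yaw": 0}
    - {"jaw": 0.093, "dx": 0, "dy": 0, "dz": 0.035, "yaw": 0}
    - {"jaw": 0.093, "dx": 0, "dy": 0, "dz": 0.015, "yaw": 0}
    - {"jaw": 0.093, "dx": 0, "dy": 0, "dz": 0, "yaw": 0}
    - {"jaw": 0.093, "dx": 0, "dy": 0, "dz": 0, "yaw": 0}

```text
t: 3.5
tool_pos: [0.5591, 0.1552, 0.1458]
orientation: [-3.115, -0.406, -0.005]
force: [-0.5, -0.0, 0.0]
opening: 0.0931
gripper_force: 0.0
```

Request:
carry_out:
  moves:
    - {"jaw": 0.03, "dx": 0, "dy": 0, "dz": 0, "yaw": 0}
    - {"jaw": 0.03, "dx": 0, "dy": 0, "dz": 0, "yaw": 0}
    - {"jaw": 0.015, "dx": 0, "dy": 0, "dz": 0, "yaw": 0}
    - {"jaw": 0.015, "dx": 0, "dy": 0, "dz": 0, "yaw": 0}
    - {"jaw": 0.015, "dx": 0, "dy": 0, "dz": 0, "yaw": 0}
    - {"jaw": 0.015, "dx": 0, "dy": 0, "dz": 0, "yaw": 0}
  grip_force: 40

```text
t: 4.25
tool_pos: [0.5577, 0.1555, 0.1435]
orientation: [3.115, 0.407, -0.0]
force: [0.2, -0.8, 0.5]
opening: 0.0375
gripper_force: 0.0
```

Request:
carry_out:
  moves:
    - {"jaw": 0.015, "dx": 0, "dy": 0, "dz": 0, "yaw": 0}
    - {"jaw": 0.015, "dx": 0, "dy": 0, "dz": 0, "yaw": 0}
    - {"jaw": 0.015, "dx": 0, "dy": 0, "dz": 0, "yaw": 0}
    - {"jaw": 0.015, "dx": 0, "dy": 0, "dz": 0, "yaw": 0}

```text
t: 4.75
tool_pos: [0.5578, 0.1555, 0.1436]
orientation: [-3.115, -0.407, 0.0]
force: [0.5, -0.2, 0.0]
opening: 0.0214
gripper_force: 40.0
```

Request:
carry_out:
  moves:
    - {"jaw": 0.015, "dx": 0, "dy": 0, "dz": -0.02, "yaw": 0}
    - {"jaw": 0.015, "dx": 0, "dy": 0, "dz": -0.04, "yaw": 0}
    - {"jaw": 0.015, "dx": -0.018, "dy": 0.0455, "dz": 0, "yaw": 0}
    - {"jaw": 0.015, "dx": -0.018, "dy": 0.0455, "dz": 0, "yaw": 0}
    - {"jaw": 0.015, "dx": -0.018, "dy": 0.0455, "dz": 0, "yaw": 0}
    - {"jaw": 0.015, "dx": -0.018, "dy": 0.0455, "dz": 0, "yaw": 0}
    - {"jaw": 0.015, "dx": -0.019, "dy": 0.0455, "dz": 0, "yaw": 0}
    - {"jaw": 0.015, "dx": -0.019, "dy": 0.0455, "dz": 0, "yaw": 0}

```text
t: 5.75
tool_pos: [0.5216, -0.1382, 0.2054]
orientation: [3.114, 0.407, 0.003]
force: [0.2, -0.3, -1.7]
opening: 0.0215
gripper_force: 40.0
```

Request:
carry_out:
  moves:
    - {"jaw": 0.015, "dx": 0, "dy": 0, "dz": 0, "yaw": 0}
    - {"jaw": 0.015, "dx": 0, "dy": 0, "dz": 0, "yaw": 0}
    - {"jaw": 0.015, "dx": 0, "dy": 0, "dz": 0, "yaw": 0}

```text
t: 6.12
tool_pos: [0.5219, -0.1355, 0.2041]
orientation: [-3.115, -0.409, -0.001]
force: [0.1, -0.1, -1.0]
opening: 0.0215
gripper_force: 40.0
```

```bash
python3 - <<'E'
from h import *
s=read_state();print(s["t"],s["tool_pos"],s["orientation"],s["force"],s["opening"])
m=camera_model("wrist");I=read_camera("wrist")
np.save("w3.npy",m,allow_pickle=True)
I2=I[100:290,140:380,::-1];a=cv2.resize(I2,None,fx=3,fy=3,interpolation=2)
cv2.imwrite("pics/w3c.png",a)
p=s["tool_pos"].copy();p[2]-=.1436-.083;print(proj("wrist",p,m),p)
E
```

```text
6.125 [ 0.52194778 -0.13546487  0.20410883] [-3.11469386e+00 -4.09126626e-01 -7.58198482e-04] [ 0.06791174 -0.08493291 -0.95653568] 0.02151803823938223
[260.89636391 203.63733322] [ 0.52194778 -0.13546487  0.14350883]
```

View pics/w3c.png

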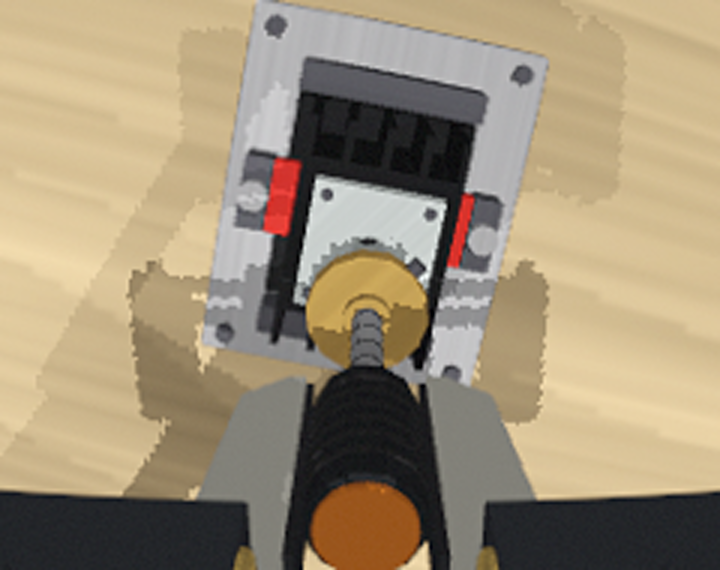

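The crop shows the gauge held upright. The stop is centred at (367,310), about (262.0,203.0) in the full picture, and the bore's edge is just visible behind it at (368,242).

```bash
python3 - <<'E'
from h import *
m1=np.load("w1.npy",allow_pickle=True).item();m=np.load("w3.npy",allow_pickle=True).item()
s=read_state()
st=atz("wrist",262.0,203.0,s["tool_pos"][2]-.0606,m);b=atz("wrist",262.6,166.6,.083,m1)
print("stop-tcp",st-s["tool_pos"],"bore",b);print("bore-stop world",b-st)
print("tool",R.from_rotvec(s["orientation"]).inv().apply(b-st), s["t"])
E
```

```text
stop-tcp [ 0.00075898 -0.00076301 -0.0606    ] bore [ 0.52152783 -0.13735335  0.083     ]
bore-stop world [-0.00113142 -0.00115184 -0.06036125]
tool [-0.00140871  0.00082425  0.06036078] 6.175
```

Request:
carry_out:
  moves:
    - {"jaw": 0.015, "dx": -0.0014, "dy": 0.0008, "dz": 0.015, "yaw": 0}
    - {"jaw": 0.015, "dx": 0, "dy": 0, "dz": 0.012, "yaw": 0}
    - {"jaw": 0.015, "dx": 0, "dy": 0, "dz": 0.003, "yaw": 0}
    - {"jaw": 0.015, "dx": 0, "dy": 0, "dz": 0, "yaw": 0}
    - {"jaw": 0.015, "dx": 0, "dy": 0, "dz": 0, "yaw": 0}

```text
t: 6.8
tool_pos: [0.5208, -0.1378, 0.1741]
orientation: [3.115, 0.407, 0.001]
force: [-0.5, -0.8, -1.1]
opening: 0.0212
gripper_force: 40.0
```

Request:
carry_out:
  moves:
    - {"jaw": 0.015, "dx": 0, "dy": 0, "dz": 0.002, "yaw": 0}
    - {"jaw": 0.015, "dx": 0, "dy": 0, "dz": 0.002, "yaw": 0}
    - {"jaw": 0.015, "dx": 0, "dy": 0, "dz": 0, "yaw": 0}

```text
t: 7.18
tool_pos: [0.5203, -0.1377, 0.1694]
orientation: [-3.115, -0.407, 0.001]
force: [0.8, -0.4, -0.7]
opening: 0.0213
gripper_force: 40.0
```

Request:
carry_out:
  moves:
    - {"jaw": 0.015, "dx": 0, "dy": 0, "dz": 0.002, "yaw": 0}
    - {"jaw": 0.015, "dx": 0, "dy": 0, "dz": 0.002, "yaw": 0}
    - {"jaw": 0.015, "dx": 0, "dy": 0, "dz": 0, "yaw": 0}

```text
t: 7.55
tool_pos: [0.5204, -0.1377, 0.1654]
orientation: [-3.115, -0.407, 0.0]
force: [-0.3, -0.0, -1.9]
opening: 0.0216
gripper_force: 40.0
```

Request:
carry_out:
  moves:
    - {"jaw": 0.015, "dx": 0, "dy": 0, "dz": 0.002, "yaw": 0}
    - {"jaw": 0.015, "dx": 0, "dy": 0, "dz": 0.001, "yaw": 0}
    - {"jaw": 0.015, "dx": 0, "dy": 0, "dz": 0, "yaw": 0}

```text
t: 7.92
tool_pos: [0.5206, -0.1376, 0.1626]
orientation: [-3.115, -0.407, -0.0]
force: [0.5, 2.1, -1.9]
opening: 0.0211
gripper_force: 40.0
```

Request:
carry_out:
  moves:
    - {"jaw": 0.015, "dx": 0, "dy": 0, "dz": 0.001, "yaw": 0}
    - {"jaw": 0.015, "dx": 0, "dy": 0, "dz": 0, "yaw": 0}
    - {"jaw": 0.015, "dx": 0, "dy": 0, "dz": 0, "yaw": 0}

```text
t: 8.3
tool_pos: [0.5206, -0.1376, 0.1617]
orientation: [-3.115, -0.407, -0.0]
force: [1.8, 1.7, -0.6]
opening: 0.0216
gripper_force: 40.0
```

```bash
python3 - <<'E'
from h import *
s=read_state();print(s["t"],s["tool_pos"],s["force"],s["wrist_torque"])
I=read_camera("wrist")
cv2.imwrite("pics/w4c.png",cv2.resize(I[100:290,140:380,::-1],None,fx=3,fy=3,interpolation=2))
J=read_camera("side")
cv2.imwrite("pics/s4c.png",cv2.resize(J[215:315,165:295,::-1],None,fx=5,fy=5,interpolation=2))
s=read_state();print(s["tool_pos"],s["force"],s["wrist_torque"])
E
```

```text
8.3 [ 0.52058767 -0.13763614  0.16170234] [ 1.82769035  1.74893425 -0.62570505] [ 0.47056801 -0.3316107   0.02568772]
[ 0.52055174 -0.13767946  0.1616946 ] [ 1.88025103  1.02789552 -1.39297186] [ 0.52225111 -0.44782908  0.01148999]
```

View pics/s4c.png

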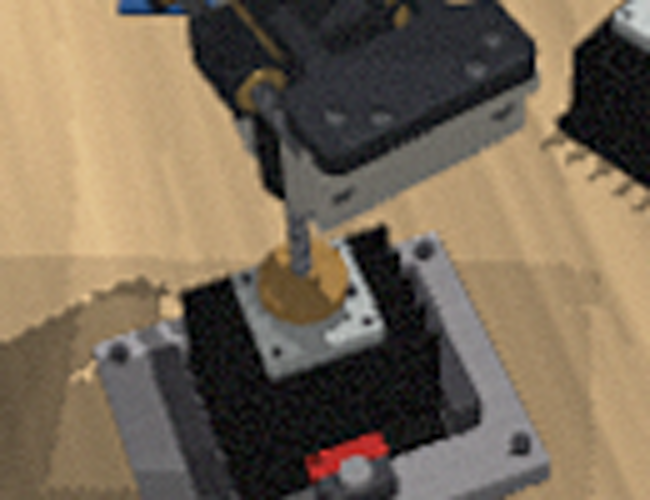

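The side crop shows the stop just above the face with the rod foot in the bore (stop at about (303,282), face below it). The small side force says I'm slightly off towards -x and -y, so I correct that.

Request:
carry_out:
  moves:
    - {"jaw": 0.015, "dx": 0.001, "dy": -0.0006, "dz": 0, "yaw": 0}
    - {"jaw": 0.015, "dx": 0, "dy": 0, "dz": 0, "yaw": 0}
    - {"jaw": 0.015, "dx": 0, "dy": 0, "dz": 0, "yaw": 0}

```text
t: 8.78
tool_pos: [0.521, -0.1371, 0.1614]
orientation: [3.115, 0.407, -0.001]
force: [-0.2, -0.3, -1.1]
opening: 0.0213
gripper_force: 40.0
```

```bash
python3 -c "
from h import *
s=read_state();print(s['t'],s['tool_pos'],s['force'],s['wrist_torque'])"
```

```text
8.775 [ 0.52103596 -0.13705803  0.16143914] [-0.19649157 -0.29352524 -1.14212634] [ 0.00699387 -0.03369034  0.03829454]
```

Request:
carry_out:
  moves:
    - {"jaw": 0.015, "dx": 0.0007, "dy": -0.0004, "dz": 0, "yaw": 0}
    - {"jaw": 0.015, "dx": 0, "dy": 0, "dz": 0.002, "yaw": 0}
    - {"jaw": 0.015, "dx": 0, "dy": 0, "dz": 0.002, "yaw": 0}
    - {"jaw": 0.015, "dx": 0, "dy": 0, "dz": 0, "yaw": 0}
    - {"jaw": 0.015, "dx": 0, "dy": 0, "dz": 0, "yaw": 0}

```text
t: 9.4
tool_pos: [0.5219, -0.1363, 0.1576]
orientation: [-3.115, -0.407, -0.0]
force: [0.1, -1.1, -0.4]
opening: 0.0208
gripper_force: 40.0
```

Request:
carry_out:
  moves:
    - {"jaw": 0.015, "dx": 0, "dy": 0, "dz": 0.002, "yaw": 0}
    - {"jaw": 0.015, "dx": 0, "dy": 0, "dz": 0.001, "yaw": 0}
    - {"jaw": 0.015, "dx": 0, "dy": 0, "dz": 0, "yaw": 0}
    - {"jaw": 0.015, "dx": 0, "dy": 0, "dz": 0, "yaw": 0}

```text
t: 9.9
tool_pos: [0.5219, -0.1363, 0.1547]
orientation: [3.115, 0.407, 0.0]
force: [0.3, 0.2, -1.7]
opening: 0.0213
gripper_force: 40.0
```

```bash
python3 -c "
from h import *
s=read_state();print(s['t'],s['tool_pos'],s['force'],s['wrist_torque'])"
```

```text
9.9 [ 0.52188289 -0.13633137  0.15466915] [ 0.32931162  0.24748801 -1.71808178] [ 0.01369882 -0.04416108 -0.02768673]
```

Request:
carry_out:
  moves:
    - {"jaw": 0.015, "dx": 0, "dy": 0, "dz": 0.001, "yaw": 0}
    - {"jaw": 0.015, "dx": 0, "dy": 0, "dz": 0.001, "yaw": 0}
    - {"jaw": 0.015, "dx": 0, "dy": 0, "dz": 0.001, "yaw": 0}
    - {"jaw": 0.015, "dx": 0, "dy": 0, "dz": 0, "yaw": 0}

```text
t: 10.4
tool_pos: [0.5218, -0.1363, 0.1516]
orientation: [-3.115, -0.407, 0.0]
force: [0.2, 0.4, -1.3]
opening: 0.021
gripper_force: 40.0
```

Request:
carry_out:
  moves:
    - {"jaw": 0.015, "dx": 0, "dy": 0, "dz": 0.001, "yaw": 0}
    - {"jaw": 0.015, "dx": 0, "dy": 0, "dz": 0.001, "yaw": 0}
    - {"jaw": 0.015, "dx": 0, "dy": 0, "dz": 0.001, "yaw": 0}

```text
t: 10.78
tool_pos: [0.522, -0.1364, 0.1489]
orientation: [3.115, 0.407, 0.001]
force: [-1.8, 1.2, 2.9]
opening: 0.0216
gripper_force: 40.0
```

Request:
carry_out:
  moves:
    - {"jaw": 0.015, "dx": 0, "dy": 0, "dz": 0.001, "yaw": 0}
    - {"jaw": 0.015, "dx": 0, "dy": 0, "dz": 0.001, "yaw": 0}

```text
t: 11.02
tool_pos: [0.522, -0.1364, 0.1467]
orientation: [3.115, 0.407, 0.0]
force: [-1.6, -0.1, 3.0]
opening: 0.0214
gripper_force: 40.0
```

Request:
carry_out:
  moves:
    - {"jaw": 0.015, "dx": 0, "dy": 0, "dz": 0.0005, "yaw": 0}
    - {"jaw": 0.015, "dx": 0, "dy": 0, "dz": 0.0005, "yaw": 0}

```text
t: 11.28
tool_pos: [0.5219, -0.1364, 0.1457]
orientation: [3.115, 0.407, 0.0]
force: [-0.8, -0.0, 3.4]
opening: 0.0215
gripper_force: 40.0
```

```bash
python3 -c "
from h import *
s=read_state();print(s['t'],s['tool_pos'],s['force'],s['wrist_torque'])"
```

```text
11.275 [ 0.52194341 -0.13637382  0.14567525] [-0.78746043 -0.0425271   3.37378568] [ 0.11405327  0.14960426 -0.01608214]
```

Request:
carry_out:
  moves:
    - {"jaw": 0.015, "dx": 0, "dy": 0, "dz": 0, "yaw": 0}
    - {"jaw": 0.015, "dx": 0, "dy": 0, "dz": 0.0005, "yaw": 0}
    - {"jaw": 0.015, "dx": 0, "dy": 0, "dz": 0.0005, "yaw": 0}
  grip_force: 10

```text
t: 11.65
tool_pos: [0.522, -0.1365, 0.1448]
orientation: [3.115, 0.407, 0.001]
force: [-0.1, 0.2, 4.0]
opening: 0.0218
gripper_force: 10.0
```

Request:
carry_out:
  moves:
    - {"jaw": 0.015, "dx": 0, "dy": 0, "dz": 0.0004, "yaw": 0}
    - {"jaw": 0.015, "dx": 0, "dy": 0, "dz": 0.0004, "yaw": 0}
    - {"jaw": 0.015, "dx": 0, "dy": 0, "dz": 0.0004, "yaw": 0}

```text
t: 12.02
tool_pos: [0.522, -0.1364, 0.1435]
orientation: [3.115, 0.407, 0.0]
force: [0.1, -1.3, 3.1]
opening: 0.0221
gripper_force: 10.0
```

Request:
carry_out:
  moves:
    - {"jaw": 0.015, "dx": 0, "dy": 0, "dz": 0.0005, "yaw": 0}
    - {"jaw": 0.015, "dx": 0, "dy": 0, "dz": 0.0005, "yaw": 0}
    - {"jaw": 0.015, "dx": 0, "dy": 0, "dz": 0.0003, "yaw": 0}

```text
t: 12.4
tool_pos: [0.5219, -0.1364, 0.1421]
orientation: [3.115, 0.407, 0.0]
force: [1.2, -0.5, 3.4]
opening: 0.0218
gripper_force: 10.0
```

Request:
carry_out:
  moves:
    - {"jaw": 0.015, "dx": 0, "dy": 0, "dz": 0.0005, "yaw": 0}
    - {"jaw": 0.015, "dx": 0, "dy": 0, "dz": 0.0005, "yaw": 0}
    - {"jaw": 0.015, "dx": 0, "dy": 0, "dz": 0.0003, "yaw": 0}

```text
t: 12.78
tool_pos: [0.5219, -0.1364, 0.1408]
orientation: [3.115, 0.407, 0.0]
force: [0.8, -2.0, 3.2]
opening: 0.0216
gripper_force: 10.0
```

Request:
carry_out:
  moves:
    - {"jaw": 0.015, "dx": 0, "dy": 0, "dz": 0.0005, "yaw": 0}
    - {"jaw": 0.015, "dx": 0, "dy": 0, "dz": 0.0005, "yaw": 0}
    - {"jaw": 0.015, "dx": 0, "dy": 0, "dz": 0.0003, "yaw": 0}

```text
t: 13.15
tool_pos: [0.5219, -0.1364, 0.1395]
orientation: [3.115, 0.407, 0.0]
force: [1.0, -0.9, 2.5]
opening: 0.0219
gripper_force: 10.0
```

Request:
carry_out:
  moves:
    - {"jaw": 0.015, "dx": 0, "dy": 0, "dz": 0.0005, "yaw": 0}
    - {"jaw": 0.015, "dx": 0, "dy": 0, "dz": 0.0005, "yaw": 0}
    - {"jaw": 0.015, "dx": 0, "dy": 0, "dz": 0.0003, "yaw": 0}

```text
t: 13.52
tool_pos: [0.5219, -0.1363, 0.1382]
orientation: [3.115, 0.407, 0.0]
force: [1.2, -1.7, 3.4]
opening: 0.0218
gripper_force: 10.0
```

Request:
carry_out:
  moves:
    - {"jaw": 0.015, "dx": 0, "dy": 0, "dz": 0.0005, "yaw": 0}
    - {"jaw": 0.015, "dx": 0, "dy": 0, "dz": 0.0005, "yaw": 0}
    - {"jaw": 0.015, "dx": 0, "dy": 0, "dz": 0.0003, "yaw": 0}

```text
t: 13.9
tool_pos: [0.5222, -0.1364, 0.1379]
orientation: [3.115, 0.407, 0.001]
force: [-1.4, 0.9, 10.0]
opening: 0.022
gripper_force: 10.0
```

It has bottomed out: the force rose to 10 N and the downward motion stopped. I hold it there.

Request:
carry_out:
  moves:
    - {"jaw": 0.015, "dx": 0, "dy": 0, "dz": 0, "yaw": 0}
    - {"jaw": 0.015, "dx": 0, "dy": 0, "dz": 0, "yaw": 0}
    - {"jaw": 0.015, "dx": 0, "dy": 0, "dz": 0, "yaw": 0}
    - {"jaw": 0.015, "dx": 0, "dy": 0, "dz": 0, "yaw": 0}

```text
t: 14.4
tool_pos: [0.5221, -0.1364, 0.1379]
orientation: [3.115, 0.407, 0.001]
force: [-0.9, -0.2, 9.2]
opening: 0.022
gripper_force: 10.0
```

```bash
python3 -c "
from h import *
s=read_state();print(s['t'],s['tool_pos'],s['force'],s['wrist_torque'])"
```

```text
14.4 [ 0.52214021 -0.13635467  0.13788733] [-0.86158647 -0.15567619  9.21668677] [-0.11710818  0.2569112  -0.00480582]
```

Request:
carry_out:
  moves:
    - {"jaw": 0.015, "dx": 0, "dy": 0, "dz": 0.0003, "yaw": 0}
    - {"jaw": 0.015, "dx": 0, "dy": 0, "dz": 0, "yaw": 0}
    - {"jaw": 0.015, "dx": 0, "dy": 0, "dz": 0, "yaw": 0}
    - {"jaw": 0.015, "dx": 0, "dy": 0, "dz": 0, "yaw": 0}
    - {"jaw": 0.015, "dx": 0, "dy": 0, "dz": 0, "yaw": 0}
    - {"jaw": 0.015, "dx": 0, "dy": 0, "dz": 0, "yaw": 0}
    - {"jaw": 0.015, "dx": 0, "dy": 0, "dz": 0, "yaw": 0}
    - {"jaw": 0.015, "dx": 0, "dy": 0, "dz": 0, "yaw": 0}

```text
t: 15.4
tool_pos: [0.5222, -0.1363, 0.1378]
orientation: [3.115, 0.407, 0.002]
force: [-1.6, -0.1, 10.4]
opening: 0.0222
gripper_force: 10.0
```

Request:
carry_out:
  moves:
    - {"jaw": 0.015, "dx": 0, "dy": 0, "dz": 0, "yaw": 0}
    - {"jaw": 0.015, "dx": 0, "dy": 0, "dz": 0, "yaw": 0}
    - {"jaw": 0.015, "dx": 0, "dy": 0, "dz": 0, "yaw": 0}
    - {"jaw": 0.015, "dx": 0, "dy": 0, "dz": 0, "yaw": 0}
    - {"jaw": 0.015, "dx": 0, "dy": 0, "dz": 0, "yaw": 0}
    - {"jaw": 0.015, "dx": 0, "dy": 0, "dz": 0, "yaw": 0}
    - {"jaw": 0.015, "dx": 0, "dy": 0, "dz": 0, "yaw": 0}
    - {"jaw": 0.015, "dx": 0, "dy": 0, "dz": 0, "yaw": 0}

```text
t: 16.4
tool_pos: [0.5223, -0.1363, 0.1378]
orientation: [3.115, 0.407, 0.002]
force: [-0.7, -0.8, 10.2]
opening: 0.0221
gripper_force: 10.0
```

```bash
python3 - <<'E'
from h import *
s=read_state();print(s['t'],s['tool_pos'],s['force'],s['wrist_torque'])
I=read_camera("wrist");J=read_camera("side")
a=cv2.resize(I[100:290,160:360,::-1],(400,380),interpolation=2);b=cv2.resize(J[215:310,165:265,::-1],(400,380),interpolation=2)
cv2.imwrite("pics/hold.png",np.hstack([a,b]))
E
```

```text
16.4 [ 0.52225923 -0.13631679  0.13784673] [-0.70005208 -0.77696842 10.15976051] [-0.02328343  0.28964113  0.04418302]
```

View pics/hold.png

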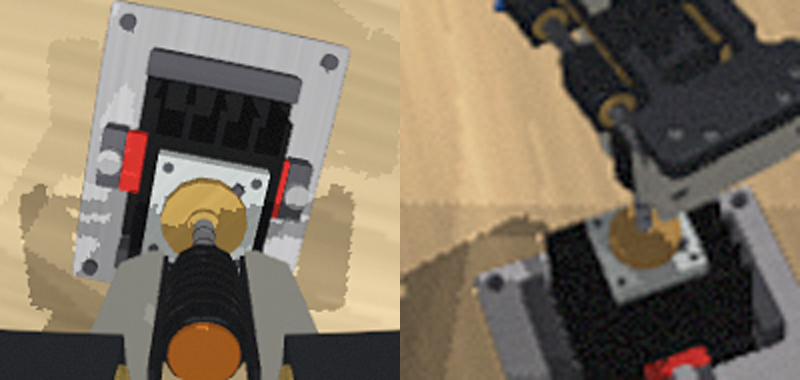

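The left half shows the stop flat and centred on the bright face at about (203,217). The right half confirms there is no gap, and 10 N was held for over 2 s. Now I unload, firm the grip, and lift out.

Request:
carry_out:
  moves:
    - {"jaw": 0.015, "dx": 0, "dy": 0, "dz": -0.0006, "yaw": 0}
    - {"jaw": 0.015, "dx": 0, "dy": 0, "dz": -0.0006, "yaw": 0}
    - {"jaw": 0.015, "dx": 0, "dy": 0, "dz": 0, "yaw": 0}

```text
t: 16.88
tool_pos: [0.5219, -0.1363, 0.1379]
orientation: [-3.115, -0.407, -0.0]
force: [0.7, -1.2, 5.9]
opening: 0.0219
gripper_force: 10.0
```

Request:
carry_out:
  moves:
    - {"jaw": 0.015, "dx": 0, "dy": 0, "dz": 0, "yaw": 0}
    - {"jaw": 0.015, "dx": 0, "dy": 0, "dz": 0, "yaw": 0}
    - {"jaw": 0.015, "dx": 0, "dy": 0, "dz": -0.005, "yaw": 0}
    - {"jaw": 0.015, "dx": 0, "dy": 0, "dz": -0.01, "yaw": 0}
    - {"jaw": 0.015, "dx": 0, "dy": 0, "dz": -0.015, "yaw": 0}
    - {"jaw": 0.015, "dx": 0, "dy": 0, "dz": -0.015, "yaw": 0}
    - {"jaw": 0.015, "dx": 0, "dy": 0, "dz": -0.015, "yaw": 0}
    - {"jaw": 0.015, "dx": 0, "dy": 0, "dz": 0, "yaw": 0}
  grip_force: 40

```text
t: 17.88
tool_pos: [0.523, -0.1367, 0.2001]
orientation: [3.114, 0.407, 0.005]
force: [0.7, 0.3, -1.5]
opening: 0.0213
gripper_force: 40.0
```

Request:
carry_out:
  moves:
    - {"jaw": 0.015, "dx": 0.011, "dy": -0.044, "dz": 0, "yaw": 0}
    - {"jaw": 0.015, "dx": 0.011, "dy": -0.046, "dz": 0, "yaw": 0}
    - {"jaw": 0.015, "dx": 0.011, "dy": -0.046, "dz": 0, "yaw": 0}
    - {"jaw": 0.015, "dx": 0.011, "dy": -0.046, "dz": 0, "yaw": 0}
    - {"jaw": 0.015, "dx": 0.011, "dy": -0.046, "dz": 0, "yaw": 0}
    - {"jaw": 0.015, "dx": 0.011, "dy": -0.045, "dz": 0, "yaw": 0}
    - {"jaw": 0.015, "dx": 0, "dy": 0, "dz": 0, "yaw": 0}
    - {"jaw": 0.015, "dx": 0, "dy": 0, "dz": 0, "yaw": 0}

```text
t: 18.88
tool_pos: [0.5152, 0.1442, 0.1973]
orientation: [3.114, 0.408, -0.001]
force: [1.0, -0.7, -1.3]
opening: 0.0216
gripper_force: 40.0
```

```bash
python3 - <<'E'
from h import *
s=read_state();print(s['t'],s['tool_pos'],s['orientation'],s['force'])
m=camera_model("wrist");np.save("w5.npy",m,allow_pickle=True)
I=read_camera("wrist")
cv2.imwrite("pics/w5c.png",cv2.resize(I[80:270,140:380,::-1],None,fx=3,fy=3,interpolation=2))
print(proj("wrist",np.array([.558,.154,.075]),m))
E
```

```text
18.875 [0.51519883 0.14420364 0.19730445] [ 3.11449130e+00  4.08009187e-01 -1.49963634e-03] [ 1.04988556 -0.69519316 -1.32496593]
[262.59181028 138.98455232]
```

View pics/w5c.png

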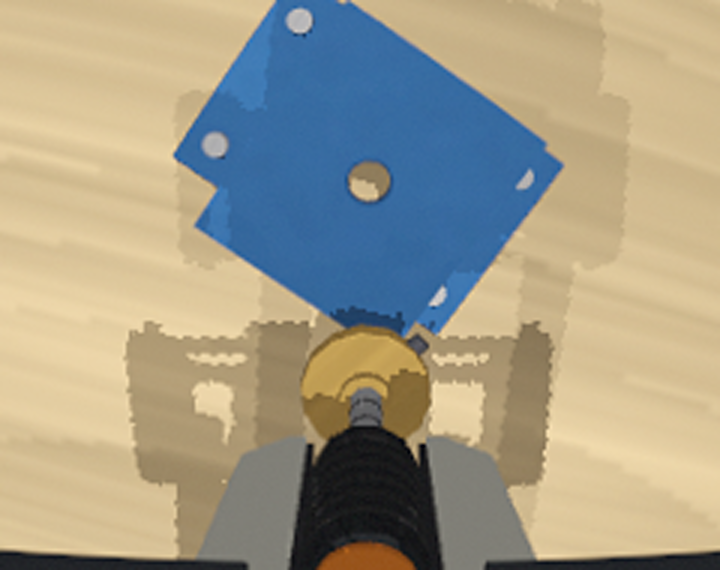

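The crop shows the hole at (369,182) and the held stop centred near (366,385).

```bash
python3 - <<'E'
from h import *
m=np.load("w5.npy",allow_pickle=True).item();s=read_state()
f=lambda x,y,z:atz("wrist",(x+.5)/3-.5+140,(y+.5)/3-.5+80,z,m)
h=f(369,182,.075);print("hole",h)
for y in(380,385,388):
    st=f(366,y,.1504);print("stop",st-s["tool_pos"],"tool delta",R.from_rotvec(s["orientation"]).inv().apply(h-st))
print("by TCP .5577,.1555",tool([.5577,.1555,.13]))
E
```

```text
hole [0.55673179 0.15358523 0.075     ]
stop [ 0.00272125  0.00061265 -0.04702672] tool delta [0.03981746 0.00094586 0.07536708]
stop [ 0.0013995   0.00025985 -0.04702672] tool delta [0.04118549 0.00094406 0.07536594]
stop [ 6.03682422e-04  4.74330587e-05 -4.70267194e-02] tool delta [0.04200916 0.00094297 0.07536525]
by TCP .5577,.1555 [ 0.04402527 -0.00054707  0.0673897 ]
```

Request:
carry_out:
  moves:
    - {"jaw": 0.015, "dx": 0.0425, "dy": 0.0004, "dz": 0, "yaw": 0}
    - {"jaw": 0.015, "dx": 0, "dy": 0, "dz": 0.015, "yaw": 0}
    - {"jaw": 0.015, "dx": 0, "dy": 0, "dz": 0.015, "yaw": 0}
    - {"jaw": 0.015, "dx": 0, "dy": 0, "dz": 0.003, "yaw": 0}
    - {"jaw": 0.015, "dx": 0, "dy": 0, "dz": 0.002, "yaw": 0}
    - {"jaw": 0.015, "dx": 0, "dy": 0, "dz": 0.002, "yaw": 0}
    - {"jaw": 0.015, "dx": 0, "dy": 0, "dz": 0.002, "yaw": 0}
    - {"jaw": 0.015, "dx": 0, "dy": 0, "dz": 0, "yaw": 0}

```text
t: 19.92
tool_pos: [0.5567, 0.155, 0.1589]
orientation: [-3.115, -0.407, -0.0]
force: [-0.3, 0.6, -1.8]
opening: 0.0215
gripper_force: 40.0
```

Request:
carry_out:
  moves:
    - {"jaw": 0.015, "dx": 0, "dy": 0, "dz": 0.002, "yaw": 0}
    - {"jaw": 0.015, "dx": 0, "dy": 0, "dz": 0.002, "yaw": 0}
    - {"jaw": 0.015, "dx": 0, "dy": 0, "dz": 0, "yaw": 0}
    - {"jaw": 0.015, "dx": 0, "dy": 0, "dz": 0, "yaw": 0}

```text
t: 20.42
tool_pos: [0.5567, 0.155, 0.1548]
orientation: [3.115, 0.407, -0.0]
force: [0.1, -1.0, -1.1]
opening: 0.0212
gripper_force: 40.0
```

Request:
carry_out:
  moves:
    - {"jaw": 0.015, "dx": 0, "dy": 0, "dz": 0.003, "yaw": 0}
    - {"jaw": 0.015, "dx": 0, "dy": 0, "dz": 0.004, "yaw": 0}
    - {"jaw": 0.015, "dx": 0, "dy": 0, "dz": 0.005, "yaw": 0}
    - {"jaw": 0.015, "dx": 0, "dy": 0, "dz": 0.005, "yaw": 0}
    - {"jaw": 0.015, "dx": 0, "dy": 0, "dz": 0.004, "yaw": 0}
    - {"jaw": 0.015, "dx": 0, "dy": 0, "dz": 0, "yaw": 0}
    - {"jaw": 0.015, "dx": 0, "dy": 0, "dz": 0, "yaw": 0}

```text
t: 21.3
tool_pos: [0.5568, 0.155, 0.134]
orientation: [-3.115, -0.407, -0.0]
force: [-0.9, -0.5, -1.3]
opening: 0.0214
gripper_force: 40.0
```

Request:
carry_out:
  moves:
    - {"jaw": 0.015, "dx": 0, "dy": 0, "dz": 0.001, "yaw": 0}
    - {"jaw": 0.015, "dx": 0, "dy": 0, "dz": 0.001, "yaw": 0}
    - {"jaw": 0.015, "dx": 0, "dy": 0, "dz": 0, "yaw": 0}

```text
t: 21.68
tool_pos: [0.5566, 0.155, 0.1318]
orientation: [3.115, 0.407, -0.0]
force: [-0.4, -1.2, -0.4]
opening: 0.0213
gripper_force: 40.0
```

Request:
carry_out:
  moves:
    - {"jaw": 0.015, "dx": 0, "dy": 0, "dz": 0.0006, "yaw": 0}
    - {"jaw": 0.015, "dx": 0, "dy": 0, "dz": 0.0006, "yaw": 0}
    - {"jaw": 0.015, "dx": 0, "dy": 0, "dz": 0, "yaw": 0}

```text
t: 22.05
tool_pos: [0.5567, 0.155, 0.1306]
orientation: [-3.115, -0.407, 0.0]
force: [-0.6, -0.1, -2.0]
opening: 0.0216
gripper_force: 40.0
```

Request:
carry_out:
  moves:
    - {"jaw": 0.015, "dx": 0, "dy": 0, "dz": 0.0002, "yaw": 0}
    - {"jaw": 0.015, "dx": 0, "dy": 0, "dz": 0, "yaw": 0}
    - {"jaw": 0.015, "dx": 0, "dy": 0, "dz": 0, "yaw": 0}

```text
t: 22.42
tool_pos: [0.5567, 0.155, 0.1305]
orientation: [-3.115, -0.407, -0.0]
force: [-0.1, -0.2, -1.3]
opening: 0.0214
gripper_force: 40.0
```

Request:
carry_out:
  moves:
    - {"jaw": 0.015, "dx": 0, "dy": 0, "dz": 0.0004, "yaw": 0}
    - {"jaw": 0.015, "dx": 0, "dy": 0, "dz": 0, "yaw": 0}
    - {"jaw": 0.015, "dx": 0, "dy": 0, "dz": 0, "yaw": 0}

```text
t: 22.8
tool_pos: [0.5567, 0.155, 0.13]
orientation: [-3.115, -0.407, 0.0]
force: [0.4, 0.3, -1.0]
opening: 0.0216
gripper_force: 40.0
```

```bash
python3 -c "
from h import *
s=read_state();print(s['t'],s['tool_pos'],s['force'],s['wrist_torque'])"
```

```text
22.8 [0.55665195 0.15500122 0.1299911 ] [ 0.43250074  0.26159573 -1.0094802 ] [ 0.06517622 -0.05938554  0.03167421]
```

Request:
carry_out:
  moves:
    - {"jaw": 0.015, "dx": 0, "dy": 0, "dz": 0.0004, "yaw": 0}
    - {"jaw": 0.015, "dx": 0, "dy": 0, "dz": 0, "yaw": 0}
    - {"jaw": 0.015, "dx": 0, "dy": 0, "dz": 0, "yaw": 0}

```text
t: 23.18
tool_pos: [0.5568, 0.155, 0.1299]
orientation: [3.115, 0.407, 0.001]
force: [-1.7, 0.8, 1.7]
opening: 0.0214
gripper_force: 40.0
```

The stop is seated on the plate with about 3 N. I release it gently.

Request:
carry_out:
  moves:
    - {"jaw": 0.015, "dx": 0, "dy": 0, "dz": -0.0003, "yaw": 0}
    - {"jaw": 0.015, "dx": 0, "dy": 0, "dz": 0, "yaw": 0}
    - {"jaw": 0.015, "dx": 0, "dy": 0, "dz": 0, "yaw": 0}
    - {"jaw": 0.03, "dx": 0, "dy": 0, "dz": 0, "yaw": 0}
    - {"jaw": 0.05, "dx": 0, "dy": 0, "dz": 0, "yaw": 0}
    - {"jaw": 0.07, "dx": 0, "dy": 0, "dz": 0, "yaw": 0}
    - {"jaw": 0.08, "dx": 0, "dy": 0, "dz": 0, "yaw": 0}
    - {"jaw": 0.08, "dx": 0, "dy": 0, "dz": 0, "yaw": 0}
  grip_force: 5

```text
t: 24.18
tool_pos: [0.5567, 0.155, 0.1299]
orientation: [-3.115, -0.407, 0.0]
force: [-0.2, -0.0, -0.6]
opening: 0.0655
gripper_force: 0.0
```

Request:
carry_out:
  moves:
    - {"jaw": 0.08, "dx": 0, "dy": 0, "dz": 0, "yaw": 0}
    - {"jaw": 0.08, "dx": 0, "dy": 0, "dz": 0, "yaw": 0}
    - {"jaw": 0.08, "dx": 0, "dy": 0, "dz": 0, "yaw": 0}

```text
t: 24.55
tool_pos: [0.5567, 0.155, 0.1299]
orientation: [3.115, 0.407, -0.0]
force: [0.0, 0.4, 0.4]
opening: 0.08
gripper_force: 0.0
```

Request:
carry_out:
  moves:
    - {"jaw": 0.08, "dx": 0, "dy": 0, "dz": -0.01, "yaw": 0}
    - {"jaw": 0.08, "dx": 0, "dy": 0, "dz": -0.03, "yaw": 0}
    - {"jaw": 0.08, "dx": 0, "dy": 0, "dz": -0.04, "yaw": 0}
    - {"jaw": 0.08, "dx": 0, "dy": 0, "dz": -0.04, "yaw": 0}
    - {"jaw": 0.08, "dx": 0, "dy": 0, "dz": -0.03, "yaw": 0}
    - {"jaw": 0.08, "dx": 0, "dy": 0, "dz": 0, "yaw": 0}
    - {"jaw": 0.08, "dx": 0, "dy": 0, "dz": 0, "yaw": 0}
    - {"jaw": 0.08, "dx": 0, "dy": 0, "dz": 0, "yaw": 0}

```text
t: 25.55
tool_pos: [0.5559, 0.1548, 0.2781]
orientation: [3.115, 0.407, -0.004]
force: [-0.3, -0.2, -0.2]
opening: 0.08
gripper_force: 0.0
```

```bash
python3 - <<'E'
from h import *
s=read_state();print(s['t'],s['tool_pos'])
m=camera_model("wrist");I=read_camera("wrist");J=read_camera("side")
u,v=np.clip(proj("wrist",np.array([.557,.154,.12]),m).astype(int),[50,50],[462,330]);print(u,v)
a=cv2.resize(I[v-50:v+50,u-50:u+50,::-1],(400,400),interpolation=2);b=cv2.resize(J[120:220,160:260,::-1],(400,400),interpolation=2)
cv2.imwrite("pics/end.png",np.hstack([a,b]))
E
```

```text
25.55 [0.55592839 0.15483533 0.27813537]
262 172
```

View pics/end.png

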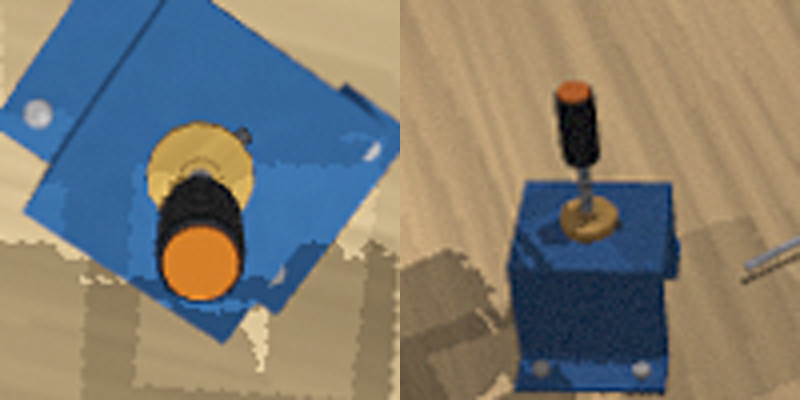

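Both halves show the gauge hanging upright with the stop flat on the plate, at about (200,175) on the left and (590,220) on the right, and the gripper well clear. I hand it in.

```bash
python3 -c "
from plant import *
print(close_job())"
```

```text
the job is handed in; nothing more can be done
None
```

The rod bottomed out in the bore and was held there at about 10 N for over 2 s; the gauge now hangs upright in the rest, released, with its stop flat on the plate, and the job is handed in (no verdict came back).

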